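# Hold a carton's glued lid shut in the packing press

## Task

The lid of the longer of the two cartons in the press has just been glued and must be held down while it sets. Slide the press carriage along its rods, with the foot still up, until the foot stands over the middle of that carton's lid, then push the knob straight down about 20 mm, well short of the end of its 36 mm stroke, so that the sprung foot presses on the lid. Finish while still holding the knob down there; do not shift either carton, drag the foot on a lid or disturb the tape roll and jar.

Things in the scene. Friction and masses are not known exactly. Their poses are not given: they have to be found in the camera images.
- press: bench press, fixed to the table: plywood base board 250 x 420 x 12 mm, two aluminium end posts (76 x 18 mm, 188 mm high, centred 195 mm either side of the middle) and two level steel guide rods, 12 mm thick, between them at 160 mm height. Origin: underside centre of the board, on the table. x: across the rods, away from the robot, a 30 mm high fence along the far edge of the board; y: along the rods; z up. It stands at varying places and up to 0.35 rad turned.
- carriage (a joint): slide of the grey carriage block (74 mm across the rods, 56 mm along, top 183 mm above the table) along the rods, m: 0 = middle of the press, positive towards the press's +y, stops at -0.125 and +0.125. Starts near the middle. About 1.5 N of friction; it stays where it is left. Plunger, knob and foot ride on it.
- plunger (a joint): downward travel of the vertical sprung plunger in the carriage, m: 0 = up (at rest), 0.036 = bottom stop. The return spring lifts it back when let go. Pushing it takes about 4 N at first and 8 N at 20 mm; the foot meets the long carton's lid after 12 mm, and from there its own spring (about 3 N on touching, then 0.5 N per mm) adds to it: about 15 N on the knob at 20 mm. Past 30 mm the lid is crushed.
- palm_knob: black cylindrical knob, 40 mm diameter, 30 mm high, upright on top of the plunger's 14 mm steel stem. Origin: centre of its underside; its flat top is 30 mm above. With the plunger up the underside is 222 mm and the top 252 mm above the table; 39 mm free between underside and carriage block. It is the highest part of the press: grip it from above and push it sideways to slide the carriage.
- foot: round pressure foot, 44 mm diameter, 12 mm thick, rubber below, at the plunger's lower end, exactly under the knob. Origin: centre of its underside, 94 mm above the table at rest, 12 mm clear of the long carton's lid. It is sprung up to 30 mm relative to the plunger.
- long_carton: the carton to be pressed: cardboard, 200 mm (its x, across the rods) x 110 mm (its y, along the rods) x 70 mm high, about 0.6 kg, loose on the base board to one side of the press's middle (either side). Origin: centre of its underside, 12 mm above the table.
- long_carton_lid (a point): middle of the long carton's lid, on its upper face, 82 mm above the table.
- short_carton: the other carton, to be left alone: cardboard, 120 mm (across the rods) x 110 mm (along the rods) x 45 mm high, loose on the base board on the other side. Origin: centre of its underside.
- tape_roll: roll of packing tape lying flat on the table, 100 mm diameter, 48 mm high, well to the left of the press. Origin: underside centre. Leave alone.
- jar: closed jar, 64 mm diameter, 100 mm high, upright on the table well to the right of the press. Origin: underside centre. Leave alone.
Not all that is in view belongs to the job. Leave any black look-alike of the long_carton alone.

How it is judged (in metres and radians):
On the way:
1. the carriage stands with the foot over the middle of the long carton's lid, within 15 mm, the foot still clear of the lid (horizontal distance between foot and long_carton_lid below 0.015 m and value of joint plunger below 0.01 m and contact force between foot and long_carton below 0.3 N), for 0.2 s.
At the end, for the whole second after the job is handed in: Through the last second the robot holds the knob down, still, at 14 to 26 mm of plunger travel, the foot pressing on the long carton's lid with 2.5 to 15 N within 15 mm of its middle; the long carton is within 12 mm and the short one within 15 mm of where they stood, tape roll and jar within 30 mm (horizontal distance between foot and long_carton_lid below 0.015 m and value of joint plunger between 0.014 and 0.026 m and contact force between foot and long_carton between 2.5 and 15 N and velocity of joint plunger between -0.01 and 0.01 m/s and contact force between any of the fingers, the arm and palm_knob above 3 N and distance of long_carton from where it was at the start of the episode below 0.012 m and distance of short_carton from where it was at the start of the episode below 0.015 m and distance of each of tape_roll, jar from where it was at the start of the episode below 0.03 m); the arm keeps its last pose, push and grip.
It fails at once if the plunger is pushed past 30 mm: the carton's lid is crushed (value of joint plunger above 0.03 m).
It fails at once if the foot is pressed on the long carton more than 25 mm from the middle of its lid, or dragged over it (contact force between foot and long_carton above 1 N and horizontal distance between foot and long_carton_lid above 0.025 m).
It fails at once if the foot presses on the short carton (contact force between foot and short_carton above 1 N).
It fails at once if either carton is shifted more than 20 mm (distance of any of long_carton, short_carton from where it was at the start of the episode above 0.02 m).
It fails at once if the tape roll or the jar is shifted more than 30 mm (distance of any of tape_roll, jar from where it was at the start of the episode above 0.03 m).
It also fails if it takes over 32 s, if anything falls off the work surface, if the arm or the gripper's body presses on something with over 40 N, if the wrist force passes 120 N, or if a joint passes its speed limit or range.

## Robot

A 6-joint arm with a two-finger parallel gripper is mounted at the origin on the work surface. World frame = base frame: x ahead of the robot, y to its left, z up, the work surface at z = 0. Lengths are in m, angles in degrees, forces in N, time in s.
With the tool pointing down it reaches from about 0.275 to 0.85 m from the base axis. Payload 5.2 kg.
Tool frame: the origin (TCP) lies between the finger pads; the fingertips stand ahead of it and the grasp point (between the pads) lies 8 mm behind it (env.tip_reach is the z of the fingertips in the tool frame, in m); z points along the fingers, y is the line along which they close (so a half turn about z gives the same grasp; the last joint's range is limited). The gripper opens to 85 mm and grips with 20 to 120 N. Pads are 22 mm wide; open, the fingers measure 114 mm over their backs; the gripper's body (76 mm by 85 mm) begins 54 mm behind the grasp point. The pads swing forward as they close: fully open they stand 13 mm farther back than shut.
Start: joints at [-11.62, 14.817, 87.949, -0, 77.235, -11.62], TCP at [0.55, 0, 0.242] pointing down, gripper open.
Joint ranges: [-179.93, 179.93], [-52.35, 119.4], [10.71, 147.94], [-69.91, 249.91], [12.55, 155.21], [-178.61, 178.61]. Speed limits (degrees/s): [147.25, 147.25, 180, 180, 180, 180].

## Interface

Orientations are given as [roll, pitch, yaw] about the fixed x, y, z axes, in that order (R = Rz(yaw) Ry(pitch) Rx(roll)).
In Python, from rig import env gives the robot as it stands.
- The arm moves only by the shell command python3 -m handwheel 'ROWS'. ROWS is JSON, one flat list of numbers, 7 for each row, row after row: the shift along the world's x, y, z in mm, then the turn, a rotation vector about the world's x, y, z in rad, then the opening in per cent of the stroke, from 0 (shut) to 100 (fully open). A call has 1 to 10 rows; each row shifts and turns the commanded pose from where the row before left it; what a row does not reach is not made up. A row lasts 1/12 s, in which the tool goes at most 41.7 mm and 7.16 degrees, less where a joint would pass 70% of its speed; a pose out of reach is approached as far as the arm can. A call with a gripper value outside its range is refused whole. The fingers move at their own pace and stop on an object; the grip force is fixed at half the most. Time passes only in rows, so rows that do not move let the fingers close. It gives the time, the measured TCP pose, the force, the opening and the grip force at its end, in the units of the state.
- env.get_obs(): the state, without advancing time (a new reading comes with each control period).
- env.grab_frame(name): name is "scene" or "side" or "wrist"; returns (picture, depth): 420x560x3 uint8, red, green, blue; 420x560 float32, m along the optical axis (not along the pixel's ray), 0 where there is no reading.
- env.get_calibration(name): a dict with "intrinsics" (3x3 intrinsics, pixels), "view" (4x4, takes a point from world to camera coordinates); the wrist camera has in their place "mount" (4x4, takes a point from camera to tool coordinates, whose origin is the TCP and whose axes are the flange's). Camera axes: x right, y up, looking along -z (the intrinsics and any distortion apply to the point x, -y, -z); pixel columns grow to the right and rows downward; lengths in m; the calibration is good to about 2 mm. A picture is of the moment at which its call begins: read the wrist's pose just before it. get_calibration takes no time and is no camera call.
- env.hand_in(): hands the job in; it is judged then, once.
Trained networks look in the newest picture that a camera, given by its name, has taken for a name from the list of things; names that differ only in an ending like _2 or _b are one class to them, and where a whole thing is asked for, a point or a joint stands for the part that bears it (a point fixed in the world has none). Each returns a list of dicts, best first, with "confidence" (0 to 1); they miss things now and then, are a little off and sometimes report something else, mostly with a low value. They report only what shows in the picture. A call takes as long as a camera call. They do not tell look-alikes from the thing itself.
- env.boxes_of(thing, camera): "centre" ([x, y, z] in m, in the coordinates of the camera as it stood for that picture, good to about 4 mm: the middle of the surface that is visible of it).
The state is a dict: "time_s": time; "q": joint angles; "qvel": joint speeds; "joint_torque": joint torques, N m; "position": TCP position; "eef_rot": TCP orientation; "force": force on the tool from outside, world axes, zero at the start; "moment": the same for the moment, N m; "finger_gap": finger opening in m; "grasp_force": force on a finger pad.
Only numpy, scipy, OpenCV 4.12 (cv2) and the standard library are available. Lean on these libraries where they do the work, as an engineer would, in place of code of your own. Each camera call takes 0.05 s, during which the arm holds its last target. There are 200 camera calls.

## Working session

There is one attempt and no reset: what is moved stays moved. The work goes in short steps, Python scripts to look and compute and a shell command to move; the robot and the scene stay as the last step left them, time stands still between calls to the robot, and variables do not carry over. Pictures are saved under pics/ and viewed, at most 10 in all, crops included, and the job is handed in when it is done.

```bash
mkdir -p pics; cat > h.py <<'E'
from rig import env
import numpy as np, cv2
def look(n,save=None):
    p,d=env.grab_frame(n)
    if save: cv2.imwrite(f'pics/{save}.png',p[:,:,::-1])
    return p,d
def T(n):
    c=env.get_calibration(n)
    if 'view' in c: return np.linalg.inv(np.array(c['view']))
    from scipy.spatial.transform import Rotation as R
    o=env.get_obs();M=np.eye(4);M[:3,:3]=R.from_euler('xyz',o['eef_rot'],degrees=True).as_matrix();M[:3,3]=o['position']
    return M@np.array(c['mount'])
def w(n,c): return (T(n)@np.append(c,1))[:3]
def pix(n,p):
    c=env.get_calibration(n);q=np.linalg.inv(T(n))@np.append(p,1);k=np.array(c['intrinsics'])@[q[0],-q[1],-q[2]];return k[:2]/k[2]
def cloud(n,d):
    K=np.array(env.get_calibration(n)['intrinsics']);v,u=np.mgrid[:d.shape[0],:d.shape[1]]
    P=np.stack([(u-K[0,2])/K[0,0]*d,-(v-K[1,2])/K[1,1]*d,-d,np.ones_like(d)],-1)
    return (P@T(n).T)[...,:3]
E
python3 - <<'E'
from h import *
np.set_printoptions(precision=4,suppress=True)
for n in ['scene','side']:
    look(n,n+'0')
    for t in ['palm_knob','long_carton','short_carton','foot','carriage','press','tape_roll','jar']:
        for b in env.boxes_of(t,n)[:3]:
            p=w(n,b['centre']);print(n,t,round(b['confidence'],2),p,pix(n,p).round())
print(env.get_obs(), env.tip_reach, env.get_calibration('scene'))
E
```

```text
scene palm_knob 0.72 [ 0.5851 -0.0632  0.248 ] [256. 207.]
scene long_carton 0.91 [ 0.641  -0.1367  0.0809] [241. 263.]
scene long_carton 0.89 [0.8035 0.3237 0.0689] [408. 257.]
scene long_carton 0.57 [ 0.3049 -0.3973  0.0683] [128. 206.]
scene short_carton 0.37 [ 0.602  -0.4649  0.0801] [124. 293.]
scene carriage 0.6 [ 0.5927 -0.0632  0.1807] [258. 223.]
scene carriage 0.56 [ 0.6123 -0.0475  0.0294] [266. 253.]
scene press 0.66 [ 0.5876 -0.0638  0.2529] [256. 207.]
scene press 0.57 [ 0.6124 -0.0466  0.0313] [267. 253.]
scene tape_roll 0.61 [0.4527 0.4024 0.0352] [368. 171.]
scene jar 0.69 [ 0.589  -0.0642  0.2518] [257. 208.]
scene jar 0.62 [ 0.6016 -0.4627  0.0782] [125. 293.]
side palm_knob 0.45 [ 0.5739 -0.0487  0.2408] [277. 173.]
side long_carton 0.94 [ 0.276  -0.3469  0.0702] [384. 185.]
side long_carton 0.92 [0.7713 0.3595 0.0726] [159. 293.]
side long_carton 0.56 [ 0.5983 -0.1032  0.0718] [275. 207.]
side short_carton 0.67 [0.5741 0.0708 0.0605] [265. 244.]
side foot 0.28 [0.571  0.067  0.0565] [267. 244.]
side carriage 0.95 [ 0.5717 -0.043   0.1825] [277. 190.]
side press 0
[... 316 characters left out ...]
.0003,  0.0189, -0.0609, -0.058 ,  0.0424]), 'joint_torque': array([ -0.0003, -44.5916, -29.0895,  -0.0004,   0.0007,  -0.    ]), 'position': array([0.55  , 0.    , 0.2423]), 'eef_rot': array([179.9977,  -0.0009,  89.9983]), 'force': array([-0.0716,  0.1312, -0.3981]), 'moment': array([-0.0491, -0.0144, -0.0047]), 'grasp_force': 0.0, 'finger_gap': 0.08532776820211128} 0.011 {'intrinsics': array([[410.1109,   0.    , 272.1704],
       [  0.    , 410.1109, 210.0351],
       [  0.    ,   0.    ,   1.    ]]), 'view': array([[ 0.3863,  0.9224,  0.005 , -0.2107],
       [-0.7627,  0.3164,  0.564 ,  0.3335],
       [ 0.5186, -0.2217,  0.8257, -1.6054],
       [ 0.    ,  0.    ,  0.    ,  1.    ]])}
```

View pics/scene0.png

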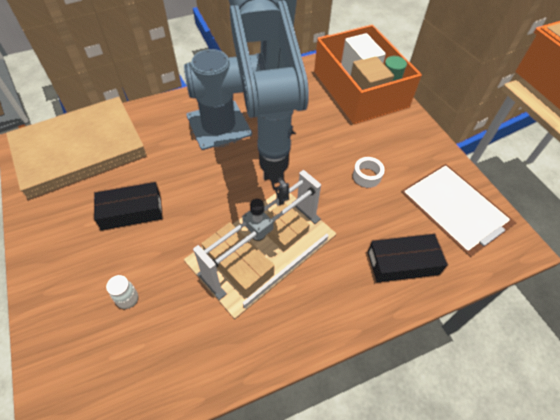

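View pics/side0.png

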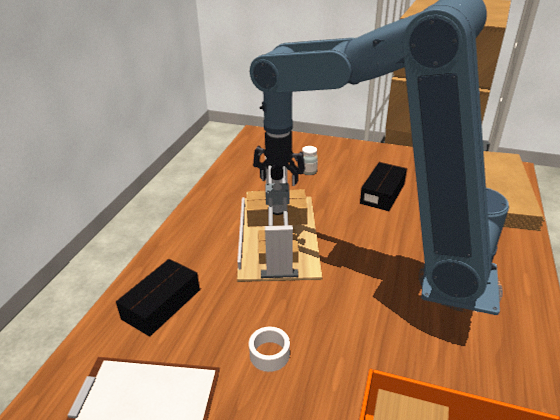

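The scene shows three long-carton candidates. Two are black look-alikes on the table at (128,206) and (408,257). The third is the brown carton in the press at (241,263), with its top at z≈0.081, and it fits the description. The short carton is at about (290,228) and the knob at (256,207). I'll confirm in a crop and measure from depth.

```bash
python3 - <<'E'
from h import *
np.set_printoptions(precision=4,suppress=True)
for n in ['scene','side']:
    p,d=look(n); C=cloud(n,d)
    if n=='scene': cv2.imwrite('pics/crop.png',cv2.resize(p[165:325,170:350,::-1],(720,640)[:1]+(600,),interpolation=cv2.INTER_CUBIC))
    R=(d>0)&(abs(C[...,0]-.6)<.2)&(abs(C[...,1]+.05)<.28)
    hsv=cv2.cvtColor(p,cv2.COLOR_RGB2HSV)
    for name,lo,hi,rad in [('lid',.077,.087,0),('short',.052,.062,0),('blk',.179,.187,0),('rod',.15,.169,0),('post',.1855,.191,0),('knobtop',.249,.256,0),('base',.009,.015,0)]:
        m=R&(C[...,2]>lo)&(C[...,2]<hi)
        q=C[m][:,:2].astype(np.float32)
        if len(q)<5: print(n,name,len(q));continue
        print(n,name,len(q),'mean',q.mean(0),'rect',cv2.minAreaRect(q),'z',np.median(C[m][:,2]))
    np.savez(f'pics/{n}.npz',C=C,d=d,p=p)
E
```

```text
scene lid 2034 mean [ 0.6184 -0.1311] rect ((0.5764873027801514, -0.05035202205181122), (0.20094825327396393, 0.40401506423950195), 20.293474197387695) z 0.0811878726739943
scene short 1014 mean [0.5681 0.0256] rect ((0.6043539047241211, 0.00796690583229065), (0.5099244117736816, 0.2916759252548218), 78.49900817871094) z 0.05635532089035655
scene blk 500 mean [ 0.5871 -0.0681] rect ((0.5744249820709229, -0.04799818992614746), (0.07641488313674927, 0.4087466299533844), 19.066978454589844) z 0.18358802194163582
scene rod 987 mean [ 0.5854 -0.0608] rect ((0.5767971873283386, -0.04874217510223389), (0.07694217562675476, 0.4065263569355011), 19.79180145263672) z 0.16346734204272262
scene post 292 mean [ 0.5869 -0.0803] rect ((0.5743629932403564, -0.04911664128303528), (0.07641828805208206, 0.40668150782585144), 19.196067810058594) z 0.18712602487234287
scene knobtop 136 mean [ 0.5762 -0.0534] rect ((0.5598471760749817, -0.03714648261666298), (0.09966618567705154, 0.08188195526599884), 3.120227813720703) z 0.2511319542228189
scene base 2241 mean [ 0.6145 -0.0394] rect ((0.6575747728347778,
[... 596 characters left out ...]
 0.183311811108413
side rod 551 mean [0.5504 0.0175] rect ((0.5702259540557861, -0.0376027375459671), (0.07448172569274902, 0.3974962830543518), 19.37938690185547) z 0.16340796361725585
side post 140 mean [0.5318 0.0754] rect ((0.5713772177696228, -0.04448807239532471), (0.07443312555551529, 0.4075486361980438), 19.184236526489258) z 0.1872813304058637
side knobtop 87 mean [ 0.5739 -0.0416] rect ((0.5516319274902344, -0.03263486549258232), (0.10580086708068848, 0.0903799906373024), 2.0459682941436768) z 0.2512744545663318
side base 2047 mean [0.5378 0.0219] rect ((0.5717334747314453, -0.04766389727592468), (0.24844707548618317, 0.42590808868408203), 19.046493530273438) z 0.011777053040674557
```

View pics/crop.png

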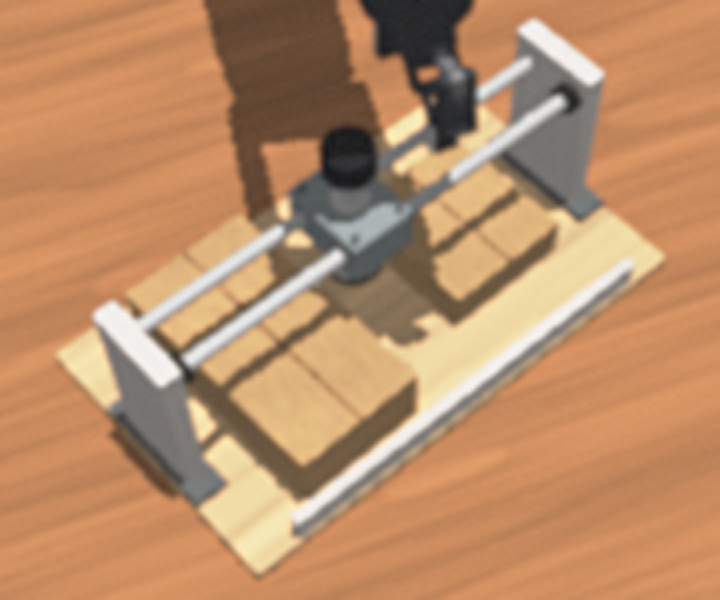

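The crop confirms it: the brown carton at lower left in the press is clearly longer across the rods, and its corner is at (410,380) in the crop. Next I fit the lid and knob in press coordinates.

```bash
python3 - <<'E'
from h import *
np.set_printoptions(precision=4,suppress=True)
a=np.radians(19.1);o=np.array([.573,-.0475]);X=np.array([np.cos(a),np.sin(a)]);Y=np.array([-X[1],X[0]])
Q=[]
for n in ['scene','side']:
    f=np.load(f'pics/{n}.npz');C=f['C'];u=(C[...,:2]-o)@X;v=(C[...,:2]-o)@Y;z=C[...,2]
    m=(f['d']>0)&(z>.076)&(z<.088)&(v<0)&(v>-.17)&(abs(u)<.13)
    if n=='scene':
        mm=cv2.morphologyEx(m.astype(np.uint8),cv2.MORPH_OPEN,np.ones((3,3)))>0
    else: mm=m
    print(n,'u pct',np.percentile(u[mm],[0,1,5,95,99,100]),'v',np.percentile(v[mm],[0,1,5,95,99,100]))
    q=np.c_[u[mm],v[mm]].astype(np.float32);print(cv2.minAreaRect(q))
    for nm,lo,hi in [('knob',.215,.249),('top',.248,.256),('block',.178,.186)]:
        k=(f['d']>0)&(z>lo)&(z<hi)&(np.hypot(u+.0,v+.01)<.05)
        if nm=='block':k&=abs(u)<.04
        print(nm,k.sum(),'u',np.percentile(u[k],[1,50,99]),'v',np.percentile(v[k],[1,50,99]))
E
```

```text
scene u pct [-0.0977 -0.0938 -0.0865  0.097   0.1031  0.105 ] v [-0.1534 -0.1502 -0.1462 -0.0468 -0.0419 -0.0387]
((0.003199636936187744, -0.09584604203701019), (0.2031363844871521, 0.11170518398284912), 1.1277117729187012)
knob 100 u [-0.0154  0.014   0.0208] v [-0.0326 -0.0218  0.0013]
top 139 u [-0.0166  0.0015  0.0194] v [-0.0317 -0.0135  0.0045]
block 318 u [-0.035   0.0123  0.038 ] v [-0.0404 -0.0209  0.0142]
side u pct [-0.0987 -0.0964 -0.0915  0.0955  0.1006  0.1019] v [-0.1553 -0.1519 -0.1443 -0.0399 -0.037  -0.0336]
((0.0014344379305839539, -0.0950939953327179), (0.19844533503055573, 0.11984626203775406), 1.400761604309082)
knob 102 u [-0.0193 -0.0009  0.0173] v [-0.0183  0.0026  0.0112]
top 73 u [-0.0194 -0.001   0.0318] v [-0.0289 -0.0094  0.0269]
block 215 u [-0.037  -0.0028  0.0338] v [-0.0396 -0.0047  0.0177]
```

```bash
python3 -m handwheel '[0,0,40,0,0,0,100, 3,-6,3,0,0,-0.12,100, 3,-6,3,0,0,-0.12,100, 3,-6,2,0,0,-0.12,100, 3,-6,0,0,0,-0.12,100, 3,-6,0,0,0,-0.12,100, 3,-6,0,0,0,-0.12,100, 3,-6,0,0,0,-0.12,100, 3,-6,0,0,0,-0.12,100, 3,-6,0,0,0,-0.12,100]'; python3 -m handwheel '[0,-5,0,0,0,-0.12,100, 0,0,0,0,0,-0.037,100, 0,0,0,0,0,0,100]'
python3 - <<'E'
from h import *
np.set_printoptions(precision=4,suppress=True)
o=env.get_obs();print(o['position'],o['eef_rot'],o['time_s'])
p,d=look('wrist','wrist1');C=cloud('wrist',d)
m=(d>0)&(abs(C[...,2]-.252)<.006)&(np.hypot(C[...,0]-.577,C[...,1]+.059)<.04)
if m.sum()>4:
    q=C[m][:,:2].astype(np.float32);print(m.sum(),q.mean(0),cv2.minEnclosingCircle(q))
E
```

```text
time_s: 1.83
position: [0.5771, -0.0543, 0.2903]
eef_rot: [-180.0, 0.0, 27.8]
force: [-0.1, -0.1, 0.8]
finger_gap: 0.0851
grasp_force: 0.0
time_s: 2.08
position: [0.577, -0.0593, 0.2902]
eef_rot: [-180.0, 0.0, 19.0]
force: [-0.6, -0.4, -1.2]
finger_gap: 0.0855
grasp_force: 0.0
[ 0.577  -0.0593  0.2902] [-179.9925    0.0112   19.0216] 2.0833
4035 [ 0.5771 -0.0602] ((0.5757032036781311, -0.060614798218011856), 0.019954677671194077)
```

View pics/wrist1.png

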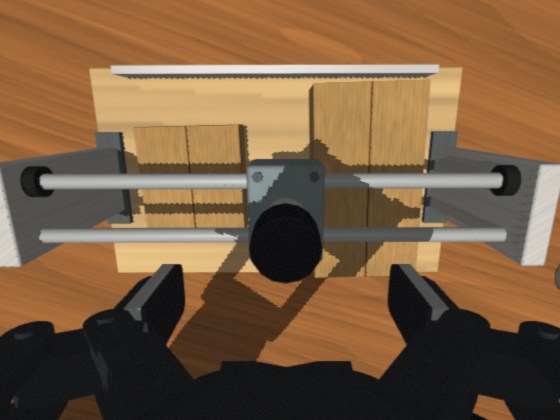

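The wrist view shows the knob at (285,242) between the open fingers, with the long carton on the right (columns 312–430) and the short one on the left. I'll descend and take the lid extents from this depth too.

```bash
python3 - <<'E'
from h import *
np.set_printoptions(precision=4,suppress=True)
a=np.radians(19.1);k=np.array([.5757,-.0606]);X=np.array([np.cos(a),np.sin(a)]);Y=np.array([-X[1],X[0]])
p,d=look('wrist');C=cloud('wrist',d);u=(C[...,:2]-k)@X;v=(C[...,:2]-k)@Y;z=C[...,2]
m=(d>0)&(abs(z-.082)<.005)&(v<-.01)&(v>-.16)&(abs(u)<.13)
m=cv2.morphologyEx(m.astype(np.uint8),cv2.MORPH_OPEN,np.ones((5,5)))>0
print(np.percentile(v[m],[0,1,50,99,100]),np.percentile(u[m],[0,1,99,100]))
print(cv2.minAreaRect(np.c_[u[m],v[m]].astype(np.float32)))
E
python3 -m handwheel '[-1,-1,-15,0,0,0,100, 0,0,-20,0,0,0,100, 0,0,-15,0,0,0,100, 0,0,-10,0,0,0,100, 0,0,0,0,0,0,100]'
```

```text
[-0.1404 -0.1365 -0.084  -0.0284 -0.0259] [-0.0981 -0.0947  0.1011  0.1041]
((0.0026075243949890137, -0.08355294167995453), (0.20020604133605957, 0.11020191758871078), 1.611968755722046)
time_s: 2.6
position: [0.5747, -0.0594, 0.2279]
eef_rot: [-179.8, 0.2, 19.2]
force: [-0.6, -0.2, -0.4]
finger_gap: 0.0853
grasp_force: 0.0
```

```bash
python3 -m handwheel '[0,0,0,0,0,0,70, 0,0,0,0,0,0,50, 0,0,0,0,0,0,30, 0,0,0,0,0,0,0, 0,0,0,0,0,0,0, 0,0,0,0,0,0,0, 0,0,0,0,0,0,0, 0,0,0,0,0,0,0, 0,0,0,0,0,0,0]'
```

```text
time_s: 3.35
position: [0.5766, -0.0601, 0.2309]
eef_rot: [179.9, -0.1, 19.1]
force: [1.5, 0.8, 4.4]
finger_gap: 0.0384
grasp_force: 59.8
```

Gripped. Now the slide, 83 mm along the press −y.

```bash
python3 -m handwheel '[1.5,-4.3,0,0,0,0,0, 3,-8.7,0,0,0,0,0, 3,-8.7,0,0,0,0,0, 3,-8.7,0,0,0,0,0, 3,-8.7,0,0,0,0,0, 3,-8.7,0,0,0,0,0, 3,-8.7,0,0,0,0,0, 3,-8.7,0,0,0,0,0, 3,-8.7,0,0,0,0,0, 1.7,-4.5,0,0,0,0,0]'; python3 -m handwheel '[0,0,0,0,0,0,0, 0,0,0,0,0,0,0, 0,0,0,0,0,0,0, 0,0,0,0,0,0,0]'
python3 - <<'E'
from h import *
np.set_printoptions(precision=4,suppress=True)
a=np.radians(19.1);k=np.array([.5757,-.0606]);X=np.array([np.cos(a),np.sin(a)]);Y=np.array([-X[1],X[0]])
for n in ['scene','side','wrist']:
    p,d=look(n,n+'2');C=cloud(n,d);u=(C[...,:2]-k)@X;v=(C[...,:2]-k)@Y;z=C[...,2]
    m=(d>0)&(abs(z-.183)<.004)&(abs(u)<.035)&(v<0)&(v>-.13)
    print(n,'block',m.sum(),np.percentile(v[m],[1,99]) if m.any() else '')
    m=(d>0)&(abs(z-.082)<.005)&(v<-.01)&(v>-.16)&(abs(u)<.13)
    m=cv2.morphologyEx(m.astype(np.uint8),cv2.MORPH_OPEN,np.ones((3,3)))>0
    print('lid',np.percentile(v[m],[1,99]) if m.any() else '')
    if n=='wrist':
        m=(d>0)&(abs(z-.25)<.012)&(np.hypot(u,v+.083)<.03)
        print('top',m.sum(),np.median(z[m]) if m.any() else '')
E
```

```text
time_s: 4.18
position: [0.6042, -0.1401, 0.2303]
eef_rot: [180.0, -0.1, 19.1]
force: [4.5, 3.2, 4.1]
finger_gap: 0.0385
grasp_force: 60.0
time_s: 4.52
position: [0.6042, -0.1399, 0.2305]
eef_rot: [179.9, -0.1, 19.1]
force: [5.6, -0.1, 4.1]
finger_gap: 0.0389
grasp_force: 59.9
scene block 265 [-0.1124 -0.057 ]
lid [-0.1371 -0.0284]
side block 181 [-0.1105 -0.0522]
lid [-0.1369 -0.0258]
wrist block 6011 [-0.1128 -0.0583]
lid [-0.1371 -0.0284]
top 11368 0.25103008819098555
```

View pics/wrist2.png

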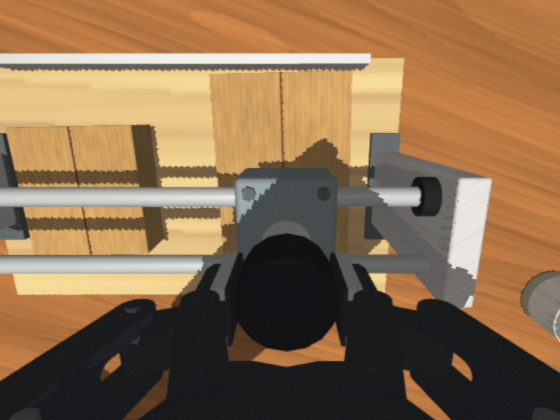

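View pics/scene2.png

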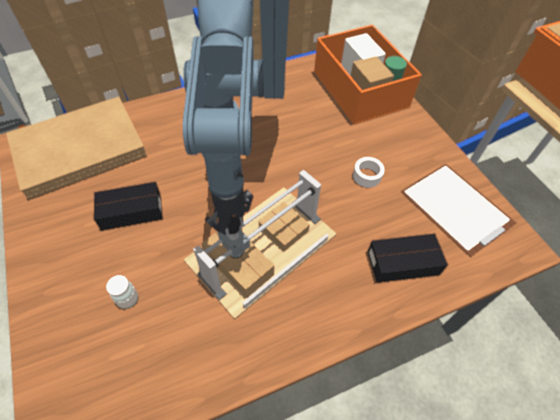

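The wrist view shows the knob gripped at (287,290) and the block centred over the long carton: v −0.0855 against the lid's −0.083. The lid hasn't moved and the plunger is still up. Pressing down.

```bash
python3 -m handwheel '[0,0,-1.5,0,0,0,0, 0,0,-1.5,0,0,0,0, 0,0,-1.5,0,0,0,0, 0,0,-1.5,0,0,0,0, 0,0,-1.5,0,0,0,0, 0,0,-1.5,0,0,0,0, 0,0,-1.5,0,0,0,0, 0,0,-1.5,0,0,0,0, 0,0,-1,0,0,0,0, 0,0,0,0,0,0,0]'; python3 -m handwheel '[0,0,-1.5,0,0,0,0, 0,0,-1.5,0,0,0,0, 0,0,-1.5,0,0,0,0, 0,0,-1.5,0,0,0,0, 0,0,0,0,0,0,0, 0,0,0,0,0,0,0, 0,0,0,0,0,0,0]'
python3 - <<'E'
from h import *
np.set_printoptions(precision=4,suppress=True)
p,d=look('wrist','wrist3');C=cloud('wrist',d);x,y,z=np.moveaxis(C,-1,0)
m=(d>0)&(abs(z-.235)<.02)&(np.hypot(x-.603,y+.139)<.018);print('top',m.sum(),np.median(z[m]))
E
```

```text
time_s: 5.5
position: [0.604, -0.1394, 0.2185]
eef_rot: [179.9, -0.1, 19.1]
force: [3.1, 0.5, 11.0]
finger_gap: 0.0387
grasp_force: 60.6
time_s: 6.08
position: [0.604, -0.1394, 0.2135]
eef_rot: [179.8, -0.1, 19.1]
force: [1.7, 1.4, 15.1]
finger_gap: 0.0387
grasp_force: 61.0
top 7066 0.23416477423012583
```

```bash
python3 -m handwheel '[0,0,-0.5,0,0,0,0, 0,0,0,0,0,0,0, 0,0,0,0,0,0,0, 0,0,0,0,0,0,0, 0,0,0,0,0,0,0]'
python3 - <<'E'
from h import *
np.set_printoptions(precision=4,suppress=True)
a=np.radians(19.1);k=np.array([.5757,-.0606]);X=np.array([np.cos(a),np.sin(a)]);Y=np.array([-X[1],X[0]])
p,d=look('wrist');C=cloud('wrist',d);u=(C[...,:2]-k)@X;v=(C[...,:2]-k)@Y;z=C[...,2]
m=(d>0)&(abs(z-.235)<.02)&(np.hypot(u,v+.084)<.018);print('top',np.median(z[m]))
m=(d>0)&(abs(z-.082)<.005)&(v<-.01)&(v>-.16)&(abs(u)<.13)
m=cv2.morphologyEx(m.astype(np.uint8),cv2.MORPH_OPEN,np.ones((5,5)))>0
print('lid v',np.percentile(v[m],[1,99]),'u',np.percentile(u[m],[1,99]))
print(env.get_obs()['force'],env.get_obs()['position']); print(env.hand_in())
E
```

```text
time_s: 6.55
position: [0.604, -0.1394, 0.2131]
eef_rot: [179.8, -0.1, 19.1]
force: [1.1, 1.0, 15.0]
finger_gap: 0.0388
grasp_force: 61.1
top 0.2337876881772756
lid v [-0.1368 -0.0285] u [-0.0339  0.1016]
[ 2.0496  1.512  14.7837] [ 0.604  -0.1394  0.2131]
the job is handed in; nothing more can be done
None
```

I handed the job in with the arm still holding the knob down about 18–20 mm (15 N on the knob), the foot about 3 mm from the middle of the long carton's lid and that carton unmoved; the hand-in gave no verdict.

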